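Spin the blackened lens under the curing lamp and park it at the pointer

ROBOT

A 6-joint arm with a two-finger parallel gripper is mounted at the origin on the work surface. World frame = base frame: x ahead of the robot, y to its left, z up, the work surface at z = 0. Lengths are in mm, angles in rad, forces in N, time in s.
With the tool pointing down it reaches from about 350 to 975 mm from the base axis. Payload 7.1 kg.
Tool frame: the origin (TCP) lies midway between the tips of the shut fingers; the grasp point (between the pads) lies 19 mm behind it; z points along the fingers, y is the line along which they close (so a half turn about z gives the same grasp; the last joint's range is limited). The gripper opens to 88 mm and grips with 3 to 60 N. Pads are 20 mm wide; open, the fingers measure 115 mm over their backs; the gripper's body (75 mm by 178 mm) begins 61 mm behind the grasp point.
Start: joints at [1.228, 0.423, 1.63, -0, 1.089, -0.019], TCP at [198.825, 592.514, 222.675] pointing down, gripper open.
Joint ranges: [-3, 3], [-0.9, 2.11], [0.09, 2.58], [-1.31, 4.45], [0.11, 2.69], [-2.54, 2.54]. Speed limits (rad/s): [2.39, 2.39, 3.01, 3.14, 3.14, 3.14].

INTERFACE

Orientations are given as a rotation vector (axis times angle).
In Python, from workcell import get_obs, get_image, camera_params, close_job gives the robot as it stands.
- The arm moves only by the shell command python3 -m creep 'ROWS' [OPENING]. ROWS is a JSON object of lists of equal length, an entry for each row: "delta_pos": the shift along the tool's x, y, z in m, a list of three; "twist": the turn, a rotation vector about the tool's x, y, z in degrees, a list of three. A call has 1 to 20 rows; each row shifts and turns the commanded pose from where the row before left it, along the tool's axes as they then stand; what a row does not reach is not made up. A row lasts 1/12 s, in which the tool goes at most 41.7 mm and 7.16 degrees, less where a joint would pass 70% of its speed; a pose out of reach is approached as far as the arm can. A call with a gripper value outside its range is refused whole. OPENING is the opening, from 0 (shut) to 1 (fully open), set as the call begins (- or left out, the last holds). The fingers move at their own pace and stop on an object; the grip force is fixed at half the most. Time passes only in rows, so rows that do not move let the fingers close. It gives the time, the measured TCP pose, the force, the opening and the grip force at its end, in the units of the state.
- get_obs(): the state, without advancing time (a new reading comes with each control period).
- get_image(name): name is "scene" or "top" or "wrist"; returns (picture, depth): 420x560x3 uint8, red, green, blue; 420x560 float32, mm along the optical axis (not along the pixel's ray), 0 where there is no reading.
- camera_params(name): a dict with "camera_matrix" (3x3 intrinsics, pixels), "extrinsics" (4x4, takes a point from camera to world coordinates). Camera axes: x right, y down, z forward; pixel columns grow to the right and rows downward; lengths in mm; the calibration is good to about 2 mm. A picture is of the moment at which its call begins: read the wrist's pose just before it. camera_params takes no time and is no camera call; for the wrist camera it gives the pose at the moment of the call.
- close_job(): hands the job in; it is judged then, once.
The state is a dict: "t": time; "qpos": joint angles; "qvel": joint speeds; "joint_torque": joint torques, N m; "ee_pos": TCP position; "orientation": TCP orientation; "ft_force": force on the tool from outside, world axes, zero at the start; "moment": the same for the moment, N m; "width": finger opening in mm; "grasp_force": force on a finger pad.
Only numpy, scipy, OpenCV 4.12 (cv2) and the standard library are available. Lean on these libraries where they do the work, as an engineer would, in place of code of your own. Each camera call takes 0.05 s, during which the arm holds its last target. There are 200 camera calls.

TASK

Cure the blackened rim of the lens under the lamp: take the red crank handle, turn it clockwise (seen from above) until the lens platter runs at 40 turns a minute, and keep it within 5 turns a minute of that for six seconds without a break, never letting it exceed 55. Then, still by the crank, bring the platter to rest with its white index line at the brass pointer and let go; keep off the platter, the lens and the brake shoe, and leave everything else on the bench alone.

Things in the scene. Friction and masses are not known exactly. Their poses are not given: they have to be found in the camera images.
- spinner: Hand-cranked lens spinner: grey casting 190 x 430 mm, top 48 mm high, on a black foot plate, bolted down. Origin on the table under the casting's middle; its x points away from the robot at yaw 0, its y from the crank (y = -140 mm) to the platter (y = +130 mm). A curing lamp on a 170 mm tall post stands at x = -120, y = 130 mm, its nose at the lens edge. A yellow arrow shows the turning direction.
- crank (a joint): Turn of the black handwheel (163 mm across, top 90 mm above the table, upright axis) since the start, rad, growing clockwise seen from above, endless; 0 at the start wherever the handle stands. Dry friction 0.06 N m. A 2:1 belt drives a silicone coupling: torque on the platter = 0.022 N m s/rad x (2 x crank speed - platter speed); twice that acts back on the crank.
- spindle (a joint): Turn of the platter since the start, rad, clockwise seen from above, endless; 0 at the start wherever the index is. Driven only through the coupling. The brake shoe drags on it with about 0.044 N m (hidden, 0.5 to 1.5 times), so at a steady speed it runs some 2 rad/s (1 to 3) slower than twice the crank speed. Inertia 0.014 kg m2 (hidden, 0.7 to 1.4 times). 40 turns a minute = 4.19 rad/s.
- handle (a point): Point on the axis of the red crank handle, 125 mm above the table, 60 mm from the crank's axis; it goes round with the crank. The handle is an upright sleeve, 26 mm thick, from 91 to 147 mm above the table, turning freely on its pin, so it may be gripped from above with the hand's yaw kept fixed all the way round.
- crank_axis (a point): Point on the upright axis of the crank, fixed on the casting, 125 mm above the table; the handle circles it at 60 mm.
- platter: Steel platter, 170 mm across, 23 mm thick, about 4.2 kg, its top 88 mm above the table, with jaws, a white lens barrel (60 mm across) and a black-rimmed lens on it up to 164 mm above the table. Origin at the centre of its underside, z up; the index line lies along its +y axis. Not to be touched.
- index (a point): Point on the white index line near its outer end, on the platter's top, 80 mm from the platter's axis; it goes round with the platter.
- pointer (a point): Point under the tip of the brass pointer, fixed on the casting at the platter's far end from the crank (the spinner's +y side), 80 mm from the platter's axis: the index must stop here.
- spindle_axis (a point): Point on the upright axis of the platter, fixed on the casting, level with the platter's top.
- shoe: Brass brake shoe with a felt sole, 25 x 36 x 20 mm, about 0.085 kg, riding on the platter near its far edge (spinner's +x side), loose in a U-shaped aluminium guide; it holds the platter where it stops. Origin under its centre. Not to be touched.
- solvent: White jar with a steel cap and an orange label, 60 mm across, 115 mm tall, 0.22 kg, standing loose at the left. Origin under its centre. To be left alone.
- cup: Small black cup, 54 mm across, 55 mm tall, 0.09 kg, standing loose at the left. Origin under its centre. To be left alone.
- fixture: Round brass lens fixture, 90 mm across, 36 mm tall, 0.45 kg, standing loose at the right. Origin under its centre. To be left alone.
- pen: White ink pen with a black cap, 136 mm long, 18 mm thick, lying along its x axis at the right. Origin under its middle. To be left alone.

How it is judged (in metres and radians):
On the way:
1. the platter turns clockwise at 40 turns a minute, give or take 5, for six seconds (5.5 s is enough) without a break (velocity of joint spindle between 3.665 and 4.712 rad/s), for 5.5 s.
At the end, for the whole second after the job is handed in: the platter stands still (under 0.05 rad/s) with the outer end of its white index line within 12 mm of the point under the brass pointer, the crank is let go, and jar, cup, fixture and pen are within 20 mm of where they began (horizontal distance between index and pointer below 0.012 m and angular speed of platter below 0.05 rad/s and distance of each of solvent, cup, fixture, pen from where it was at the start of the episode below 0.02 m); the robot touches nothing.
It fails at once if the platter exceeds 55 turns a minute, either way (angular speed of platter above 5.76 rad/s).
It fails at once if the robot touches the platter, the lens or the brake shoe (contact force between any of the arm, the fingers and platter above 0.5 N or contact force between any of the arm, the fingers and shoe above 0.5 N).
It fails at once if the jar, cup, fixture or pen is knocked from its place (distance of any of solvent, cup, fixture, pen from where it was at the start of the episode above 0.04 m).
It also fails if it takes over 64 s, if anything falls off the work surface, if the arm or the gripper's body presses on something with over 40 N, if the wrist force passes 120 N, or if a joint passes its speed limit or range.

## Working session

There is one attempt and no reset: what is moved stays moved. The work goes in short steps, Python scripts to look and compute and a shell command to move; the robot and the scene stay as the last step left them, time stands still between calls to the robot, and variables do not carry over. Pictures are saved under pics/ and viewed, at most 10 in all, crops included, and the job is handed in when it is done.

```bash
mkdir -p pics; ls; cat > h.py <<'E'
import numpy as np,cv2
from workcell import *
def snap(n,f):
    p=camera_params(n);im,d=get_image(n);cv2.imwrite(f'pics/{f}.png',im[:,:,::-1]);np.savez(f'pics/{f}.npz',im=im,d=d,K=p['camera_matrix'],E=p['extrinsics']);return im,d,p
def w(f,u,v,z=None):
    a=np.load(f'pics/{f}.npz');K,E,d=a['K'],a['E'],a['d']
    r=np.linalg.inv(K)@[u,v,1]
    if z is None: s=d[int(round(v)),int(round(u))]
    else:
        R=E[:3,:3]@r; s=(z-E[2,3])/R[2]
    return (E@np.r_[r*s,1])[:3]
E
python3 - <<'E'
from h import *
print(get_obs())
for n in('scene','top','wrist'):
    im,d,p=snap(n,n+'1');print(n,np.round(p['extrinsics'],2).tolist(),p['camera_matrix'])
E
```

```text
pics
{'t': 0.0, 'qpos': array([ 1.22797726e+00,  4.23817654e-01,  1.63065576e+00,  2.50980669e-05,
        1.08859725e+00, -1.89867538e-02]), 'qvel': array([ 4.13166751e-04,  9.08760888e-04, -3.40184128e-05,  7.59483393e-04,
        3.11120068e-04,  5.47166431e-04]), 'joint_torque': array([ 7.85415978e-04, -5.44630337e+01, -2.73665982e+01,  6.44958182e-02,
        2.26736104e-02, -1.12489513e-04]), 'ee_pos': array([198.65733538, 592.02257529, 221.92962291]), 'orientation': array([-5.06426411e-01, -3.10021344e+00,  2.27728728e-03]), 'ft_force': array([ 0.36150087,  0.89685922, -0.3817357 ]), 'moment': array([ 0.02629876, -0.02101557,  0.00958269]), 'grasp_force': 0.0, 'width': 87.85402615687568}
scene [[0.75, 0.46, -0.47, 1287.47], [0.66, -0.53, 0.53, -839.73], [-0.01, -0.71, -0.7, 1208.46], [0.0, 0.0, 0.0, 1.0]] [[529.11651144   0.         281.23473355]
 [  0.         529.11651144 211.88988876]
 [  0.           0.           1.        ]]
top [[-0.03, -0.99, 0.16, 334.26], [-1.0, 0.03, 0.01, -22.38], [-0.01, -0.16, -0.99, 1377.95], [0.0, 0.0, 0.0, 1.0]] [[507.43801629   0.         291.95226164]
 [  0.         507.43801629 213.00505343]
 [  0.           0.           1.        ]]
wrist [[0.32, 0.91, 0.27, 123.05], [0.95, -0.3, -0.09, 618.75], [-0.0, 0.29, -0.96, 384.06], [0.0, 0.0, 0.0, 1.0]] [[297.51447558   0.         279.60212648]
 [  0.         297.51447558 208.39818766]
 [  0.           0.           1.        ]]
```

View pics/top1.png

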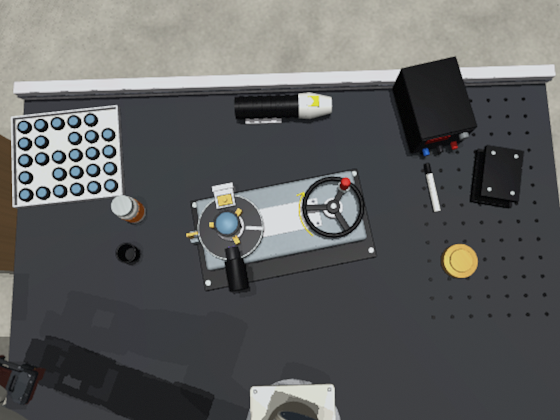

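View pics/scene1.png

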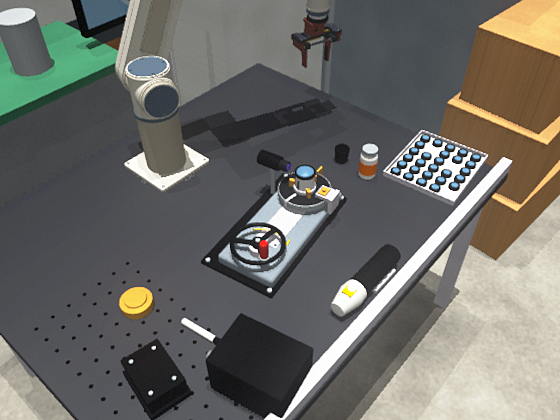

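Top view: handwheel centre at about (333,207), red handle at (346,184), platter around (230,228), index line around (255,228), pointer at (193,236). In the scene view the handle is at (264,248).

```bash
python3 - <<'E'
from h import *
def red(f):
    a=np.load(f'pics/{f}.npz');im=a['im'].astype(int);m=(im[:,:,0]>110)&(im[:,:,1]<60)&(im[:,:,2]<60)
    n,l,s,c=cv2.connectedComponentsWithStats(m.astype(np.uint8));
    return [(s[i].tolist(),c[i].round(1).tolist()) for i in range(1,n) if s[i][4]>15],l
for f in('top1','scene1'):
    print(f,red(f)[0])
    a=np.load(f'pics/{f}.npz');l=red(f)[1]
    im=a['im'].astype(int);m=(im[:,:,0]>110)&(im[:,:,1]<60)&(im[:,:,2]<60)
    P=np.array([w(f,u,v) for v,u in zip(*np.nonzero(m))])
    P=P[(P[:,0]>400)&(P[:,0]<620)&(abs(P[:,1]+100)<180)]
    T=P[P[:,2]>P[:,2].max()-6];print('handle top',len(T),T.mean(0),P[:,2].min())
# wheel points by height
for f in('top1','scene1'):
    a=np.load(f'pics/{f}.npz');d=a['d'];v,u=np.nonzero(d>0)
    r=np.linalg.inv(a['K'])@np.c_[u,v,np.ones(len(u))].T*d[v,u];P=(a['E'][:3,:3]@r).T+a['E'][:3,3]
    s=(P[:,2]>78)&(P[:,2]<100)&(P[:,0]>350)&(P[:,0]<650)&(P[:,1]<0)&(P[:,1]>-300)
    Q=P[s].astype(np.float32);im=a['im'][v,u][s]
    dark=im.max(1)<70;Q=Q[dark];print(f,len(Q),Q.mean(0),Q.min(0),Q.max(0))
    h=cv2.minEnclosingCircle(Q[:,:2]);print(h)
    s=(P[:,2]>83)&(P[:,2]<94)&(P[:,0]>300)&(P[:,0]<650)&(P[:,1]>40)&(P[:,1]<300)
    Q=P[s];print('platter',len(Q),Q.min(0),Q.max(0),np.median(Q,0))
    k=cv2.resize(a['im'][130:300,180:390] if f=='top1' else a['im'][140:300,190:360],None,fx=3.5,fy=3.5,interpolation=cv2.INTER_CUBIC);cv2.imwrite(f'pics/c_{f}.png',k[:,:,::-1])
E
```

```text
top1 [([452, 143, 6, 6, 22], [454.2, 146.0]), ([341, 178, 9, 8, 36], [344.8, 181.2])]
handle top 19 [ 612.22116921 -148.69493513  146.97945754] 139.86872588100528
scene1 [([259, 240, 9, 18, 118], [263.1, 247.9])]
handle top 21 [ 611.76545169 -152.17439405  148.08809018] 92.8799895729901
top1 1030 [ 556.25195 -119.93769   87.86525] [ 481.08142 -199.7476    79.27369] [640.0107   -41.410362  98.82688 ]Traceback (most recent call last):
  File "<stdin>", line 20, in <module>
cv2.error: OpenCV(4.12.0) /io/opencv/modules/imgproc/src/shapedescr.cpp:201: error: (-215:Assertion failed) count >= 0 && (depth == CV_32F || depth == CV_32S) in function 'minEnclosingCircle'
```

```bash
python3 - <<'E'
from h import *
from scipy.optimize import least_squares
for f in('top1','scene1'):
    a=np.load(f'pics/{f}.npz');d=a['d'];v,u=np.nonzero(d>0)
    r=np.linalg.inv(a['K'])@np.c_[u,v,np.ones(len(u))].T*d[v,u];P=(a['E'][:3,:3]@r).T+a['E'][:3,3]
    s=(P[:,2]>84)&(P[:,2]<95)&(P[:,0]>450)&(P[:,0]<650)&(P[:,1]<-20)&(P[:,1]>-230)
    Q=P[s];c=np.array([556,-120.])
    for i in range(4):
        R=np.hypot(*(Q[:,:2]-c).T);q=Q[(R>65)&(R<90)]
        c=least_squares(lambda x:np.hypot(*(q[:,:2]-x[:2]).T)-x[2],[*c,75],loss='soft_l1').x;rr=c[2];c=c[:2]
    print(f,'wheel',c,rr,len(q))
    s=(P[:,2]>80)&(P[:,2]<96)&(P[:,0]>380)&(P[:,0]<640)&(P[:,1]>40)&(P[:,1]<300)
    Q=np.ascontiguousarray(P[s][:,:2],dtype=np.float32);print('platter',len(Q),Q.min(0),Q.max(0),np.median(Q,0))
    k=cv2.resize(a['im'][150:300,180:390] if f=='top1' else a['im'][140:300,190:360],None,fx=3.8,fy=3.8 if f=='top1' else 3.7,interpolation=cv2.INTER_CUBIC)
    cv2.imwrite(f'pics/c_{f}.png',k[:,:,::-1])
E
```

```text
top1 wheel [ 560.10310299 -119.57290654] 74.53445728011026 751
platter 2212 [433.51572   60.298607] [626.80896 256.43683] [506.4297  132.20853]
scene1 wheel [ 563.66616305 -121.92075661] 74.42756218160423 591
platter 991 [389.79886   58.357582] [629.741  256.2053] [530.9618  114.06926]
```

View pics/c_top1.png

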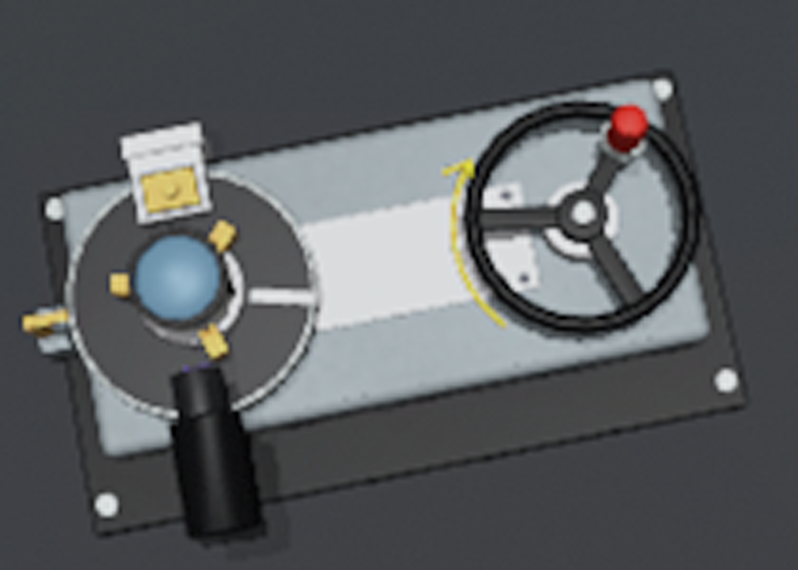

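Crop: hub (583,212), handle top (628,125), index from (250,295) to its outer end (318,297), pointer tip (67,316); the platter centre is about (193,293). All are at 3.8x with offset (180,150).

```bash
python3 - <<'E'
from h import *
from scipy.spatial.transform import Rotation as Ro
g=lambda u,v,z:w('top1',180+u/3.8,150+v/3.8,z).round(1)
print('hub',g(583,212,92),'hand',g(630,118,147),'idx out',g(316,297,88),'in',g(250,295,88),'tip',g(67,316,88),w('top1',180+67/3.8,150+316/3.8))
print('platter edge L R',g(68,300,88),g(320,285,88),'bottom/top',g(165,412,88),g(240,175,88))
o=get_obs();R=Ro.from_rotvec(o['orientation']).as_matrix();print(R.round(3))
d=np.array([612,-150,225])-o['ee_pos'];print(R.T@d, o['t'])
E
```

```text
hub [ 561.9 -122.3   92. ] hand [ 613.5 -151.4  147. ] idx out [509.9  59.9  88. ] in [512.7 104.4  88. ] tip [502.2 228.2  88. ] [501.74637825 227.5631604   91.33719203]
platter edge L R [513.1 227.5  88. ] [518.  57.  88.] bottom/top [435.5 162.5  88. ] [595.5 110.   88. ]
[[-0.948  0.318 -0.   ]
 [ 0.318  0.948 -0.001]
 [ 0.    -0.001 -1.   ]]
[-627.93754584 -572.0809815    -2.22896352] 0.15
```

```bash
python3 -m creep '{"delta_pos":[[-0.026,-0.024,0],[-0.026,-0.024,0],[-0.026,-0.024,0],[-0.026,-0.024,0],[-0.026,-0.024,0],[-0.026,-0.024,0],[-0.026,-0.024,0],[-0.026,-0.024,0],[-0.026,-0.024,0],[-0.026,-0.024,0],[-0.026,-0.024,0],[-0.026,-0.024,0],[-0.026,-0.024,0],[-0.026,-0.024,0],[-0.026,-0.024,0],[-0.026,-0.024,0],[-0.026,-0.024,0],[-0.026,-0.024,0],[-0.026,-0.024,0],[-0.026,-0.024,0]],"twist":[[0,0,0],[0,0,0],[0,0,0],[0,0,0],[0,0,0],[0,0,0],[0,0,0],[0,0,0],[0,0,0],[0,0,0],[0,0,0],[0,0,0],[0,0,0],[0,0,0],[0,0,0],[0,0,0],[0,0,0],[0,0,0],[0,0,0],[0,0,0]]}' 1
python3 -m creep '{"delta_pos":[[-0.027,-0.023,0],[-0.027,-0.023,0],[-0.027,-0.023,0],[-0.027,-0.023,0],[0,0,0],[0,0,0]],"twist":[[0,0,0],[0,0,0],[0,0,0],[0,0,0],[0,0,0],[0,0,0]]}'
python3 - <<'E'
from h import *
o=get_obs();print(o)
for n in('top','scene','wrist'): snap(n,n+'2')
a=[cv2.imread(f'pics/{n}2.png') for n in('top','scene','wrist')]
im=np.hstack([cv2.resize(a[0][150:300,180:390],(420,300)),cv2.resize(a[1][140:300,190:360],(319,300))])
im=np.vstack([cv2.copyMakeBorder(im,0,0,0,1,0),np.hstack([cv2.resize(a[2],(400,300)),np.zeros((300,340,3),np.uint8)])])
cv2.imwrite('pics/m2.png',im)
E
```

```text
t: 1.82
ee_pos: [539.5, -29.8, 222.6]
orientation: [-0.507, -3.1, -0.0]
ft_force: [-0.6, -0.5, 0.7]
width: 87.8
grasp_force: 0.0
t: 2.32
ee_pos: [612.3, -150.9, 221.9]
orientation: [-0.51, -3.099, -0.0]
ft_force: [0.2, 1.6, -0.5]
width: 87.8
grasp_force: 0.0
{'t': 2.3167, 'qpos': array([-2.60586880e-01,  4.32521332e-01,  1.61678168e+00,  1.23437561e-04,
        1.09316576e+00, -1.50511846e+00]), 'qvel': array([ 0.03591856, -0.02392732,  0.04474611,  0.00741036,  0.00504359,
        0.00796073]), 'joint_torque': array([ -1.50578432, -54.62474585, -28.93953502,  -0.1545784 ,
        -0.06955327,  -0.12257005]), 'ee_pos': array([ 612.29901179, -150.91863849,  221.93158764]), 'orientation': array([-5.10173496e-01, -3.09901862e+00, -3.05159975e-04]), 'ft_force': array([ 0.17115656,  1.56158549, -0.51547239]), 'moment': array([ 0.03395773, -0.00078243, -0.06407036]), 'grasp_force': 0.0, 'width': 87.83405625534807}
```

View pics/m2.png

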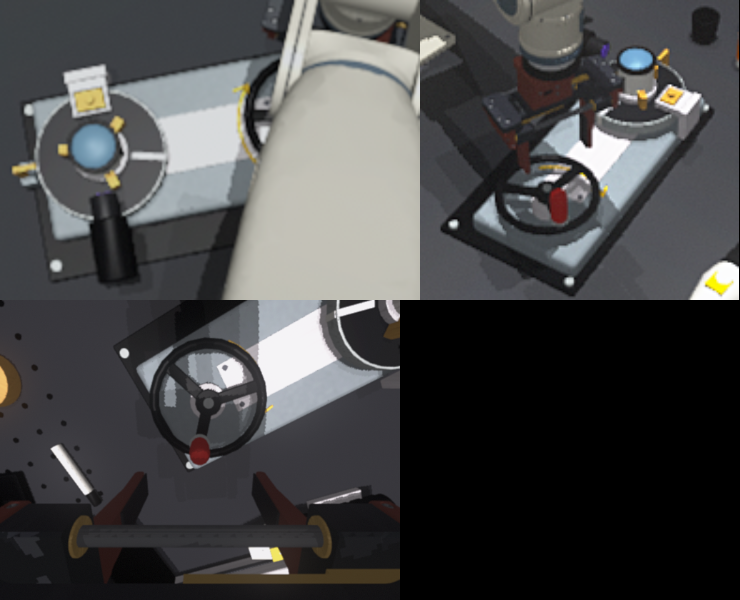

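Montage: the top camera sees the whole platter past the arm. The wrist view shows the wheel around (208,398) and the red handle at (200,450), with the fingers either side. I'll refine the wheel and handle positions from the wrist depth.

```bash
python3 - <<'E'
from h import *
from scipy.optimize import least_squares
from scipy.spatial.transform import Rotation as Ro
a=np.load('pics/wrist2.npz');d=a['d'];v,u=np.nonzero(d>0)
r=np.linalg.inv(a['K'])@np.c_[u,v,np.ones(len(u))].T*d[v,u];P=(a['E'][:3,:3]@r).T+a['E'][:3,3];im=a['im'][v,u].astype(int)
s=(P[:,2]>82)&(P[:,2]<95)&(P[:,1]<-20)&(P[:,1]>-230)&(P[:,0]>450)&(P[:,0]<660);Q=P[s]
c=np.array([562,-121.])
for i in range(4):
    R=np.hypot(*(Q[:,:2]-c).T);q=Q[(R>65)&(R<90)]
    x=least_squares(lambda x:np.hypot(*(q[:,:2]-x[:2]).T)-x[2],[*c,75],loss='soft_l1').x;c=x[:2]
print('wheel',x,len(q),np.percentile(q[:,2],90))
m=(im[:,0]>60)&(im[:,1]<im[:,0]*.4)&(im[:,2]<im[:,0]*.4)&(np.hypot(*(P[:,:2]-c).T)<90)&(P[:,2]>85)
H=P[m];print(len(H),H.min(0),H.max(0));T=H[H[:,2]>H[:,2].max()-5];print('top',len(T),T.mean(0),(T.min(0)+T.max(0))/2)
o=get_obs();print(o['ee_pos'],Ro.from_rotvec(o['orientation']).as_matrix().round(4).tolist())
E
```

```text
wheel [ 560.31294506 -119.3782035    73.31079814] 6317 89.90356279997323
794 [ 600.0043038  -159.90987703  100.56578442] [ 621.43752912 -136.23509817  148.18313619]
top 460 [ 611.15053626 -148.43890014  145.97508801] [ 611.61003664 -148.37189314  145.68316508]
[ 611.31345011 -148.49774705  222.31168018] [[-0.9482, 0.3176, -0.0013], [0.3176, 0.9482, 0.0006], [0.0014, 0.0001, -1.0]]
```

```bash
python3 -m creep '{"delta_pos":[[0,0,0.02],[0,0,0.02],[0,0,0.02],[0,0,0.02],[0,0,0.02],[0,0,0.012],[0,0,0],[0,0,0]],"twist":[[0,0,0],[0,0,0],[0,0,0],[0,0,0],[0,0,0],[0,0,0],[0,0,0],[0,0,0]]}' 1
python3 -m creep '{"delta_pos":[[0,0,0],[0,0,0],[0,0,0],[0,0,0],[0,0,0],[0,0,0],[0,0,0],[0,0,0]],"twist":[[0,0,0],[0,0,0],[0,0,0],[0,0,0],[0,0,0],[0,0,0],[0,0,0],[0,0,0]]}' 0
python3 - <<'E'
from h import *
o=get_obs();print(o['ee_pos'],o['ft_force'],o['moment'],o['width'],o['grasp_force'],o['t'])
E
```

```text
t: 3.13
ee_pos: [611.9, -148.7, 110.7]
orientation: [-0.505, -3.1, -0.0]
ft_force: [1.3, 0.6, 0.2]
width: 87.7
grasp_force: 0.0
t: 3.8
ee_pos: [612.2, -149.6, 110.7]
orientation: [0.506, 3.1, -0.0]
ft_force: [-0.7, -0.1, 0.1]
width: 38.0
grasp_force: 0.0
[ 612.18177578 -149.6079026   110.71568781] [-0.73522822 -0.13384788  0.116719  ] [ 0.01908466 -0.02155754 -0.0042388 ] 37.95323541030368 0.0 3.8
```

```bash
cat > gen.py <<'E'
import numpy as np,sys
X=np.array([-.9482,.3177]);Y=np.array([.3177,.9482]);r=60.
def gen(th0,steps,resid=(0,0),r=r):
    # th0 deg, clockwise steps deg; prints calls of rows in m, tool axes
    th=np.radians(th0-np.cumsum([0]+list(steps)))
    p=r*np.c_[np.cos(th),np.sin(th)];q=np.c_[(p-p[0])@X,(p-p[0])@Y]+np.array(resid)
    q=np.round(q,1);d=np.diff(np.vstack([[0,0],q[1:]]),axis=0)/1000
    for i in range(0,len(d),20):
        b=d[i:i+20];print('{"delta_pos":['+','.join('[%g,%g,0]'%(round(x,4),round(y,4)) for x,y in b)+'],"twist":['+','.join(['[0,0,0]']*len(b))+']}')
    print('end',np.degrees(th[-1])%360,'total',sum(steps))
E
python3 -m creep '{"delta_pos":[[0,0,0],[0,0,0],[0,0,0],[0,0,0],[0,0,0]],"twist":[[0,0,0],[0,0,0],[0,0,0],[0,0,0],[0,0,0]]}' 0
python3 -c "
from gen import *
gen(-29.4,[1,2,3,4,5,5,5,5,5,5,5,5,5,5,5,5,4,3,2,1])"
```

```text
t: 4.22
ee_pos: [612.2, -149.6, 110.6]
orientation: [-0.506, -3.1, 0.0]
ft_force: [-0.7, 0.2, 0.0]
width: 24.9
grasp_force: 30.0
{"delta_pos":[[0.0002,-0.001,0],[0.0005,-0.0021,0],[0.0008,-0.003,0],[0.0014,-0.004,0],[0.002,-0.0048,0],[0.0025,-0.0046,0],[0.0029,-0.0043,0],[0.0033,-0.0041,0],[0.0035,-0.0038,0],[0.004,-0.0035,0],[0.0042,-0.0031,0],[0.0044,-0.0028,0],[0.0047,-0.0023,0],[0.0049,-0.002,0],[0.005,-0.0015,0],[0.0051,-0.001,0],[0.0042,-0.0005,0],[0.0031,-0.0002,0],[0.0021,-0.0001,0],[0.001,0,0]],"twist":[[0,0,0],[0,0,0],[0,0,0],[0,0,0],[0,0,0],[0,0,0],[0,0,0],[0,0,0],[0,0,0],[0,0,0],[0,0,0],[0,0,0],[0,0,0],[0,0,0],[0,0,0],[0,0,0],[0,0,0],[0,0,0],[0,0,0],[0,0,0]]}
end 250.6 total 80
```

```bash
python3 -m creep '{"delta_pos":[[0.0002,-0.001,0],[0.0005,-0.0021,0],[0.0008,-0.003,0],[0.0014,-0.004,0],[0.002,-0.0048,0],[0.0025,-0.0046,0],[0.0029,-0.0043,0],[0.0033,-0.0041,0],[0.0035,-0.0038,0],[0.004,-0.0035,0],[0.0042,-0.0031,0],[0.0044,-0.0028,0],[0.0047,-0.0023,0],[0.0049,-0.002,0],[0.005,-0.0015,0],[0.0051,-0.001,0],[0.0042,-0.0005,0],[0.0031,-0.0002,0],[0.0021,-0.0001,0],[0.001,0,0]],"twist":[[0,0,0],[0,0,0],[0,0,0],[0,0,0],[0,0,0],[0,0,0],[0,0,0],[0,0,0],[0,0,0],[0,0,0],[0,0,0],[0,0,0],[0,0,0],[0,0,0],[0,0,0],[0,0,0],[0,0,0],[0,0,0],[0,0,0],[0,0,0]]}'
cat >> h.py <<'E'
def pol(f,c=(514.7,143.9),z=88):
    # polar unwrap of the platter from a top view; returns mean brightness (r 56..78 mm) per half degree
    a=np.load(f'pics/{f}.npz');K,E=a['K'],a['E'];g=cv2.cvtColor(a['im'],cv2.COLOR_RGB2GRAY)
    t=np.radians(np.arange(-180,180,.5));R=np.arange(54,78,2.)
    p=np.stack([c[0]+R[:,None]*np.cos(t),c[1]+R[:,None]*np.sin(t),z+0*R[:,None]*t],-1)
    q=(p-E[:3,3])@E[:3,:3];q=q@K.T;m=(q[...,:2]/q[...,2:]).astype(np.float32)
    return np.degrees(t),cv2.remap(g,m,None,cv2.INTER_LINEAR).astype(float)
def index(f,bad=((-10,45),(-140,-100))):
    t,b=pol(f);s=np.median(b,0);s=np.convolve(np.r_[s[-3:],s,s[:3]],np.ones(7)/7,'valid')
    return t,s
E
python3 - <<'E'
from h import *
o=get_obs();print(o['ee_pos'],o['ft_force'],o['width'])
for n in('top','scene'): snap(n,n+'3')
for f in('top1','top2','top3'):
    t,s=index(f);print(f,[(int(t[i]),int(s[i])) for i in range(0,720,10)] if f!='top2' else '')
E
```

```text
t: 5.88
ee_pos: [539.8, -176.4, 110.6]
orientation: [0.506, 3.1, 0.001]
ft_force: [2.9, 6.1, -3.1]
width: 25.0
grasp_force: 30.0
[ 539.76617884 -176.38076321  110.64637025] [ 2.88479153  6.12238506 -3.08624082] 25.023362291652322
top1 [(-180, 69), (-175, 66), (-170, 32), (-165, 24), (-160, 53), (-155, 80), (-150, 88), (-145, 89), (-140, 90), (-135, 90), (-130, 90), (-125, 90), (-119, 90), (-115, 90), (-110, 90), (-105, 89), (-100, 88), (-95, 196), (-90, 199), (-85, 85), (-80, 88), (-75, 87), (-70, 86), (-65, 86), (-59, 86), (-55, 85), (-50, 84), (-45, 84), (-40, 82), (-35, 82), (-29, 81), (-25, 81), (-20, 80), (-14, 79), (-10, 101), (-5, 182), (0, 181), (5, 175), (10, 174), (14, 175), (20, 181), (25, 172), (29, 176), (35, 76), (40, 77), (45, 77), (50, 77), (55, 77), (59, 77), (65, 77), (70, 76), (75, 77), (80, 76), (85, 77), (90, 77), (95, 78), (100, 79), (105, 79), (110, 80), (115, 81), (119, 81), (125, 81), (130, 81), (135, 82), (140, 83), (145, 83), (150, 84), (155, 85), (160, 85), (165, 77), (170, 32), (175, 37)]
top2 
top3 [(-180, 69), (-175, 65), (-170, 32), (-165, 24), (-160, 53), (-155, 80), (-150, 87), (-145, 88), (-140, 88), (-135, 88), (-130, 88), (-125, 88), (-119, 88), (-115, 88), (-110, 88), (-105, 88), (-100, 100), (-95, 212), (-90, 155), (-85, 85), (-80, 87), (-75, 86), (-70, 85), (-65, 84), (-59, 84), (-55, 84), (-50, 83), (-45, 83), (-40, 81), (-35, 81), (-29, 81), (-25, 80), (-20, 79), (-14, 78), (-10, 100), (-5, 181), (0, 183), (5, 175), (10, 176), (14, 177), (20, 183), (25, 169), (29, 174), (35, 75), (40, 76), (45, 76), (50, 76), (55, 76), (59, 76), (65, 76), (70, 75), (75, 75), (80, 76), (85, 75), (90, 76), (95, 77), (100, 78), (105, 79), (110, 79), (115, 80), (119, 80), (125, 80), (130, 81), (135, 81), (140, 81), (145, 81), (150, 83), (155, 84), (160, 84), (165, 76), (170, 32), (175, 36)]
```

```bash
python3 -c "
from gen import *
gen(250.6,[3,7,11,14]+[15]*33+[11,6,2])"; python3 - <<'E'
from h import *
t,s=index('top3');m=(t>-120)&(t<-60);w_=np.clip(s[m]-110,0,None);print((t[m]*w_).sum()/w_.sum())
t,s=index('top1');w_=np.clip(s[m]-110,0,None);print((t[m]*w_).sum()/w_.sum())
E
```

```text
{"delta_pos":[[0.0031,0.0001,0],[0.0073,0.001,0],[0.011,0.0032,0],[0.0128,0.0071,0],[0.0114,0.0107,0],[0.0082,0.0134,0],[0.0045,0.015,0],[0.0005,0.0156,0],[-0.0037,0.0153,0],[-0.0074,0.0138,0],[-0.0108,0.0113,0],[-0.0133,0.0083,0],[-0.015,0.0044,0],[-0.0157,0.0005,0],[-0.0152,-0.0036,0],[-0.0138,-0.0075,0],[-0.0114,-0.0107,0],[-0.0082,-0.0134,0],[-0.0045,-0.015,0],[-0.0004,-0.0156,0]],"twist":[[0,0,0],[0,0,0],[0,0,0],[0,0,0],[0,0,0],[0,0,0],[0,0,0],[0,0,0],[0,0,0],[0,0,0],[0,0,0],[0,0,0],[0,0,0],[0,0,0],[0,0,0],[0,0,0],[0,0,0],[0,0,0],[0,0,0],[0,0,0]]}
{"delta_pos":[[0.0036,-0.0153,0],[0.0075,-0.0138,0],[0.0107,-0.0114,0],[0.0134,-0.0082,0],[0.015,-0.0044,0],[0.0156,-0.0005,0],[0.0153,0.0036,0],[0.0137,0.0075,0],[0.0114,0.0107,0],[0.0082,0.0134,0],[0.0045,0.015,0],[0.0005,0.0156,0],[-0.0037,0.0153,0],[-0.0074,0.0138,0],[-0.0108,0.0113,0],[-0.0133,0.0083,0],[-0.015,0.0044,0],[-0.0115,0.0008,0],[-0.0062,-0.0006,0],[-0.0021,-0.0003,0]],"twist":[[0,0,0],[0,0,0],[0,0,0],[0,0,0],[0,0,0],[0,0,0],[0,0,0],[0,0,0],[0,0,0],[0,0,0],[0,0,0],[0,0,0],[0,0,0],[0,0,0],[0,0,0],[0,0,0],[0,0,0],[0,0,0],[0,0,0],[0,0,0]]}
end 61.60000000000002 total 549
-93.93071081552758
-92.4519504176293
```

```bash
python3 -m creep '{"delta_pos":[[0.0031,0.0001,0],[0.0073,0.001,0],[0.011,0.0032,0],[0.0128,0.0071,0],[0.0114,0.0107,0],[0.0082,0.0134,0],[0.0045,0.015,0],[0.0005,0.0156,0],[-0.0037,0.0153,0],[-0.0074,0.0138,0],[-0.0108,0.0113,0],[-0.0133,0.0083,0],[-0.015,0.0044,0],[-0.0157,0.0005,0],[-0.0152,-0.0036,0],[-0.0138,-0.0075,0],[-0.0114,-0.0107,0],[-0.0082,-0.0134,0],[-0.0045,-0.015,0],[-0.0004,-0.0156,0]],"twist":[[0,0,0],[0,0,0],[0,0,0],[0,0,0],[0,0,0],[0,0,0],[0,0,0],[0,0,0],[0,0,0],[0,0,0],[0,0,0],[0,0,0],[0,0,0],[0,0,0],[0,0,0],[0,0,0],[0,0,0],[0,0,0],[0,0,0],[0,0,0]]}'
python3 -m creep '{"delta_pos":[[0.0036,-0.0153,0],[0.0075,-0.0138,0],[0.0107,-0.0114,0],[0.0134,-0.0082,0],[0.015,-0.0044,0],[0.0156,-0.0005,0],[0.0153,0.0036,0],[0.0137,0.0075,0],[0.0114,0.0107,0],[0.0082,0.0134,0],[0.0045,0.015,0],[0.0005,0.0156,0],[-0.0037,0.0153,0],[-0.0074,0.0138,0],[-0.0108,0.0113,0],[-0.0133,0.0083,0],[-0.015,0.0044,0],[-0.0115,0.0008,0],[-0.0062,-0.0006,0],[-0.0021,-0.0003,0]],"twist":[[0,0,0],[0,0,0],[0,0,0],[0,0,0],[0,0,0],[0,0,0],[0,0,0],[0,0,0],[0,0,0],[0,0,0],[0,0,0],[0,0,0],[0,0,0],[0,0,0],[0,0,0],[0,0,0],[0,0,0],[0,0,0],[0,0,0],[0,0,0]]}'
python3 - <<'E'
from h import *
o=get_obs();print(o['t'],o['ee_pos'],o['ft_force'],o['width'])
for k in range(14):
    T=get_obs()['t'];snap('top',f'a{k}')
    t,s=index(f'a{k}');b=index('top2')[1]; d=s-b; d[(t>-102)&(t<-83)]=(s-88)[(t>-102)&(t<-83)]
    i=np.argmax(d);print(k,round(T,3),t[i],d[i].round())
E
```

```text
t: 7.65
ee_pos: [614.2, -146.2, 110.6]
orientation: [-0.507, -3.1, -0.001]
ft_force: [-6.3, 7.2, 5.7]
width: 24.9
grasp_force: 30.0
t: 9.32
ee_pos: [590.3, -68.0, 110.6]
orientation: [0.507, 3.098, 0.001]
ft_force: [2.3, 4.1, -1.7]
width: 25.0
grasp_force: 30.0
9.3167 [590.25998853 -68.03171296 110.63212907] [ 2.32156216  4.11272894 -1.67341089] 24.98909302512493
0 9.317 163.5 130.0
1 9.367 158.0 132.0
2 9.417 154.0 134.0
3 9.467 151.0 135.0
4 9.517 149.0 135.0
5 9.567 148.0 135.0
6 9.617 147.5 135.0
7 9.667 147.5 135.0
8 9.717 148.0 135.0
9 9.767 148.0 134.0
10 9.817 148.0 134.0
11 9.867 148.0 135.0
12 9.917 148.0 134.0
13 9.967 148.0 134.0
```

```bash
cat > sim.py <<'E'
import numpy as np
def sim(rows,J,Td,lag,w0=0,dur=None,c=.022,dt=1/2400,tail=1.5):
    # rows: crank steps deg per 1/12 s; first-order lag on crank speed; returns t, platter angle deg, speed
    n=200;u=np.r_[np.repeat(np.radians(rows)*12,n),np.zeros(int(tail/dt))]
    wc=0 if w0==0 else u[0];ws=w0;a=0;out=[]
    for x in u:
        wc+=(x-wc)*dt/max(lag,dt)
        tq=c*(2*wc-ws)
        if ws<=1e-9 and abs(tq)<Td: ws=0
        else:
            n_=ws+dt*(tq-Td*np.sign(ws if ws>1e-9 else tq))/J
            ws=0 if ws>0 and n_<0 else n_
        a+=ws*dt;out.append((a,ws))
    o=np.array(out);return np.arange(1,len(o)+1)*dt,np.degrees(o[:,0]),o[:,1]
E
python3 - <<'E'
from sim import *
from scipy.optimize import least_squares
slow=[1,2,3,4]+[5]*12+[4,3,2,1];fast=[3,7,11,14]+[15]*33+[11,6,2]
tt=40/12+np.array([0,.05,.1,.15,.2,.25,.3,.6]);ob=np.array([163.5,158,154,151,149,148,147.6,147.9])
def res(p,full,n):
    t,a,w=sim(fast,*p,tail=.8);m=np.interp(tt,t,a)
    r=(m-(-93.9-ob+360*n))/1.0
    if full: r=np.r_[r, (sim(slow,*p,tail=.3)[1][-1]-1.48)*.3]
    return r
for n in(2,3):
    f=least_squares(res,[.014,.044,.03],args=(True,n),x_scale=[.01,.04,.03],bounds=([.005,.015,.001],[.025,.08,.2]),diff_step=.01)
    t,a,w=sim(fast,*f.x);print(n,f.x,f.cost,f.fun.round(1),'wmax',w.max(),'ss',2*np.radians(15)*12-f.x[1]/.022)
E
```

```text
2 [0.01190577 0.06731041 0.03420711] 0.13199561041228047 [ 0.1 -0.1  0.   0.   0.   0.  -0.2  0.1 -0.4] wmax 3.206130034606343 ss 3.223621257307759
3 [0.005      0.02802925 0.0209831 ] 91.78469221692015 [-0.6  0.2  0.6  0.4 -0.  -0.5 -0.9 -0.6 13.5] wmax 5.009112443824873 ss 5.009128443965402
```

```bash
python3 - <<'E'
from sim import *
from gen import gen
best=None
for N in range(88,97):
    r=[4,9,14]+[17.3]*N+[12,6,2]
    t,a,w=sim(r,.0119,.0673,.034);ok=(w>3.665)&(w<4.712);f=(147.9-a[-1]-135+180)%360-180
    print(N,len(r),a[-1].round(),'final-135:',round(f,1),'in band',ok.sum()/2400,w.max())
E
python3 -c "
from gen import *
gen(61.6,[4,9,14]+[17.3]*94+[12,6,2])"
```

```text
88 94 1715.0 final-135: 98.2 in band 6.3741666666666665 4.187511012014338
89 95 1735.0 final-135: 78.2 in band 6.4575 4.187511745194457
90 96 1755.0 final-135: 58.2 in band 6.5408333333333335 4.18751237365321
91 97 1775.0 final-135: 38.2 in band 6.6241666666666665 4.187512912348138
92 98 1795.0 final-135: 18.2 in band 6.7075 4.1875133741003605
93 99 1815.0 final-135: -1.8 in band 6.7908333333333335 4.187513769899718
94 100 1835.0 final-135: -21.8 in band 6.8741666666666665 4.187514109166396
95 101 1855.0 final-135: -41.8 in band 6.9575 4.187514399975032
96 102 1875.0 final-135: -61.8 in band 7.0408333333333335 4.187514649246981
{"delta_pos":[[-0.0041,-0.0009,0],[-0.0089,-0.0029,0],[-0.0127,-0.0073,0],[-0.0127,-0.0129,0],[-0.0082,-0.016,0],[-0.0031,-0.0178,0],[0.0023,-0.0179,0],[0.0076,-0.0164,0],[0.0121,-0.0134,0],[0.0155,-0.0092,0],[0.0176,-0.0042,0],[0.018,0.0012,0],[0.0168,0.0066,0],[0.0141,0.0112,0],[0.0101,0.0149,0],[0.0053,0.0173,0],[-0.0002,0.0181,0],[-0.0055,0.0171,0],[-0.0103,0.0148,0],[-0.0143,0.0111,0]],"twist":[[0,0,0],[0,0,0],[0,0,0],[0,0,0],[0,0,0],[0,0,0],[0,0,0],[0,0,
[... 1670 characters left out ...]
0,0,0],[0,0,0],[0,0,0],[0,0,0],[0,0,0],[0,0,0],[0,0,0],[0,0,0],[0,0,0],[0,0,0],[0,0,0],[0,0,0],[0,0,0]]}
{"delta_pos":[[-0.0083,0.016,0],[-0.0128,0.0128,0],[-0.016,0.0084,0],[-0.0177,0.0033,0],[-0.0179,-0.0022,0],[-0.0165,-0.0074,0],[-0.0135,-0.0119,0],[-0.0094,-0.0154,0],[-0.0044,-0.0175,0],[0.0011,-0.0181,0],[0.0064,-0.0169,0],[0.011,-0.0142,0],[0.0149,-0.0103,0],[0.0172,-0.0054,0],[0.018,-0.0001,0],[0.0173,0.0054,0],[0.0149,0.0102,0],[0.0082,0.0094,0],[0.0033,0.0054,0],[0.001,0.0018,0]],"twist":[[0,0,0],[0,0,0],[0,0,0],[0,0,0],[0,0,0],[0,0,0],[0,0,0],[0,0,0],[0,0,0],[0,0,0],[0,0,0],[0,0,0],[0,0,0],[0,0,0],[0,0,0],[0,0,0],[0,0,0],[0,0,0],[0,0,0],[0,0,0]]}
end 188.4000000000026 total 1673.2
```

```bash
python3 -m creep '{"delta_pos":[[-0.0041,-0.0009,0],[-0.0089,-0.0029,0],[-0.0127,-0.0073,0],[-0.0127,-0.0129,0],[-0.0082,-0.016,0],[-0.0031,-0.0178,0],[0.0023,-0.0179,0],[0.0076,-0.0164,0],[0.0121,-0.0134,0],[0.0155,-0.0092,0],[0.0176,-0.0042,0],[0.018,0.0012,0],[0.0168,0.0066,0],[0.0141,0.0112,0],[0.0101,0.0149,0],[0.0053,0.0173,0],[-0.0002,0.0181,0],[-0.0055,0.0171,0],[-0.0103,0.0148,0],[-0.0143,0.0111,0]],"twist":[[0,0,0],[0,0,0],[0,0,0],[0,0,0],[0,0,0],[0,0,0],[0,0,0],[0,0,0],[0,0,0],[0,0,0],[0,0,0],[0,0,0],[0,0,0],[0,0,0],[0,0,0],[0,0,0],[0,0,0],[0,0,0],[0,0,0],[0,0,0]]}'
python3 -m creep '{"delta_pos":[[-0.0169,0.0062,0],[-0.018,0.001,0],[-0.0175,-0.0044,0],[-0.0154,-0.0095,0],[-0.0119,-0.0136,0],[-0.0073,-0.0165,0],[-0.0021,-0.0179,0],[0.0034,-0.0177,0],[0.0085,-0.0159,0],[0.0128,-0.0127,0],[0.016,-0.0083,0],[0.0178,-0.0032,0],[0.0179,0.0023,0],[0.0164,0.0075,0],[0.0135,0.012,0],[0.0092,0.0155,0],[0.0043,0.0175,0],[-0.0012,0.018,0],[-0.0065,0.0169,0],[-0.0112,0.0142,0]],"twist":[[0,0,0],[0,0,0],[0,0,0],[0,0,0],[0,0,0],[0,0,0],[0,0,0],[0,0,0],[0,0,0],[0,0,0],[0,0,0],[0,0,0],[0,0,0],[0,0,0],[0,0,0],[0,0,0],[0,0,0],[0,0,0],[0,0,0],[0,0,0]]}'
python3 -m creep '{"delta_pos":[[-0.0149,0.0101,0],[-0.0172,0.0053,0],[-0.0181,0,0],[-0.0172,-0.0055,0],[-0.0148,-0.0103,0],[-0.0111,-0.0142,0],[-0.0063,-0.0169,0],[-0.001,-0.018,0],[0.0043,-0.0175,0],[0.0094,-0.0155,0],[0.0136,-0.0119,0],[0.0164,-0.0074,0],[0.018,-0.0021,0],[0.0177,0.0033,0],[0.016,0.0084,0],[0.0127,0.0128,0],[0.0083,0.016,0],[0.0033,0.0178,0],[-0.0022,0.0179,0],[-0.0075,0.0164,0]],"twist":[[0,0,0],[0,0,0],[0,0,0],[0,0,0],[0,0,0],[0,0,0],[0,0,0],[0,0,0],[0,0,0],[0,0,0],[0,0,0],[0,0,0],[0,0,0],[0,0,0],[0,0,0],[0,0,0],[0,0,0],[0,0,0],[0,0,0],[0,0,0]]}'
python3 -m creep '{"delta_pos":[[-0.012,0.0135,0],[-0.0154,0.0094,0],[-0.0176,0.0042,0],[-0.018,-0.0011,0],[-0.0168,-0.0064,0],[-0.0142,-0.0111,0],[-0.0103,-0.0149,0],[-0.0053,-0.0172,0],[0,-0.0181,0],[0.0054,-0.0172,0],[0.0102,-0.0148,0],[0.0142,-0.0112,0],[0.0169,-0.0064,0],[0.018,-0.0011,0],[0.0175,0.0043,0],[0.0155,0.0094,0],[0.012,0.0135,0],[0.0074,0.0164,0],[0.0022,0.0179,0],[-0.0033,0.0178,0]],"twist":[[0,0,0],[0,0,0],[0,0,0],[0,0,0],[0,0,0],[0,0,0],[0,0,0],[0,0,0],[0,0,0],[0,0,0],[0,0,0],[0,0,0],[0,0,0],[0,0,0],[0,0,0],[0,0,0],[0,0,0],[0,0,0],[0,0,0],[0,0,0]]}'
python3 -m creep '{"delta_pos":[[-0.0083,0.016,0],[-0.0128,0.0128,0],[-0.016,0.0084,0],[-0.0177,0.0033,0],[-0.0179,-0.0022,0],[-0.0165,-0.0074,0],[-0.0135,-0.0119,0],[-0.0094,-0.0154,0],[-0.0044,-0.0175,0],[0.0011,-0.0181,0],[0.0064,-0.0169,0],[0.011,-0.0142,0],[0.0149,-0.0103,0],[0.0172,-0.0054,0],[0.018,-0.0001,0],[0.0173,0.0054,0],[0.0149,0.0102,0],[0.0082,0.0094,0],[0.0033,0.0054,0],[0.001,0.0018,0]],"twist":[[0,0,0],[0,0,0],[0,0,0],[0,0,0],[0,0,0],[0,0,0],[0,0,0],[0,0,0],[0,0,0],[0,0,0],[0,0,0],[0,0,0],[0,0,0],[0,0,0],[0,0,0],[0,0,0],[0,0,0],[0,0,0],[0,0,0],[0,0,0]]}'
python3 - <<'E'
from h import *
o=get_obs();print(o['t'],o['ee_pos'],o['ft_force'],o['width'])
b=index('top2')[1]
for k in range(11):
    T=get_obs()['t'];snap('top',f'b{k}')
    t,s=index(f'b{k}'); d=s-b; d[(t>-102)&(t<-83)]=(s-88)[(t>-102)&(t<-83)]
    i=np.argmax(d);print(k,round(T,3),t[i],d[i].round())
E
```

```text
t: 11.68
ee_pos: [547.5, -60.9, 110.6]
orientation: [-0.505, -3.098, 0.002]
ft_force: [-2.3, -9.8, 0.4]
width: 25.2
grasp_force: 30.0
t: 13.35
ee_pos: [533.5, -65.8, 110.6]
orientation: [-0.506, -3.098, 0.002]
ft_force: [-0.6, -8.6, -1.7]
width: 24.9
grasp_force: 30.0
t: 15.02
ee_pos: [521.3, -73.8, 110.7]
orientation: [-0.506, -3.1, 0.002]
ft_force: [2.1, -7.6, -5.2]
width: 24.9
grasp_force: 30.0
t: 16.68
ee_pos: [511.4, -84.4, 110.7]
orientation: [0.507, 3.1, -0.003]
ft_force: [4.7, -7.8, -8.3]
width: 25.0
grasp_force: 30.0
t: 18.35
ee_pos: [500.6, -128.7, 110.7]
orientation: [0.506, 3.098, -0.0]
ft_force: [5.0, 1.0, -8.1]
width: 24.8
grasp_force: 30.0
18.35 [ 500.64709098 -128.66371759  110.69012013] [ 5.04345871  0.95835186 -8.05758745] 24.849369986370153
0 18.35 17.0 14.0
1 18.4 11.0 9.0
2 18.45 4.5 10.0
3 18.5 4.5 8.0
4 18.55 167.0 57.0
5 18.6 166.5 105.0
6 18.65 166.0 114.0
7 18.7 166.0 115.0
8 18.75 166.0 114.0
9 18.8 166.0 115.0
10 18.85 166.0 115.0
```

```bash
python3 - <<'E'
from sim import *
from scipy.optimize import least_squares
fast=[3,7,11,14]+[15]*33+[11,6,2];run=[4,9,14]+[17.3]*94+[12,6,2]
tt=40/12+np.array([0,.05,.1,.15,.2,.25,.3,.6]);ob=np.array([163.5,158,154,151,149,148,147.6,147.9])
def res(p,n,c=.022):
    t,a,w=sim(fast,*p[:3],tail=.8,c=p[3]);r=np.interp(tt,t,a)-(-93.9-ob+720)
    t,a,w=sim(run,*p[:3],tail=.8,c=p[3]);return np.r_[r,np.interp(100/12+np.array([.2,.25,.5]),t,a)-(147.9-np.array([168,167,166.8])+360*n),(p[3]-.022)/.0005]
for n in(5,6):
    f=least_squares(res,[.012,.067,.034,.022],args=(n,),x_scale=[.01,.04,.03,.02],bounds=([.005,.015,.001,.018],[.025,.09,.2,.026]),diff_step=.01)
    t,a,w=sim(run,*f.x[:3],c=f.x[3]);ok=(w>3.665)&(w<4.712);print(n,f.x,f.cost,f.fun.round(1),w.max(),ok.sum()/2400,'coast from end',(a[-1]-np.interp(100/12+np.array([0,.05,.1,.15,.2]),t,a)).round(1))
E
```

```text
5 [0.00524882 0.07180553 0.10535101 0.02209079] 58.966665632666206 [ 5.5  3.6  1.4 -1.2 -3.2 -4.2 -4.6 -4.3  1.7  0.7  0.5  0.2] 3.996133532424794 7.245833333333334 coast from end [9.8 4.6 1.4 0.1 0. ]
6 [0.025      0.03271983 0.16139166 0.018     ] 3918.233072014852 [-20.2 -15.3  -9.3  -2.6   4.7  12.5  20.5  62.4 -32.6 -21.2  32.2  -8. ] 5.408043154303359 1.5258333333333334 coast from end [225.2 210.8 196.9 183.5 170.6]
```

```bash
python3 - <<'E'
from sim import *
from scipy.optimize import brentq
from gen import gen
run=[4,9,14]+[17.3]*94+[12,6,2]
Td=brentq(lambda T:sim(run,.0119,T,.034)[1][-1]-1781,.06,.08,xtol=1e-5);print(Td,sim(run,.0119,Td,.034)[2].max())
for N in range(82,97):
    r=[4,9,14]+[17.5]*N+[12,6,2]
    t,a,w=sim(r,.0119,Td,.034);print(N,round((166.8-a[-1]+180)%360-180,1),((w>3.665).sum()/2400))
gen(188.4,[4,9,14]+[17.5]*87+[12,6,2])
E
```

```text
0.06987465443030909 4.070484409754035
82 27.2 5.831666666666667
83 7.3 5.915
84 -12.5 5.998333333333333
85 -32.3 6.081666666666667
86 -52.2 6.165
87 -72.0 6.248333333333333
88 -91.8 6.331666666666667
89 -111.7 6.415
90 -131.5 6.498333333333333
91 -151.3 6.581666666666667
92 -171.2 6.665
93 169.0 6.748333333333333
94 149.1 6.831666666666667
95 129.3 6.915
96 109.5 6.998333333333333
{"delta_pos":[[0.0018,0.0038,0],[0.0029,0.0089,0],[0.0018,0.0145,0],[-0.0028,0.0181,0],[-0.0081,0.0163,0],[-0.0126,0.0132,0],[-0.0161,0.0088,0],[-0.0179,0.0035,0],[-0.0181,-0.002,0],[-0.0167,-0.0074,0],[-0.0137,-0.012,0],[-0.0095,-0.0156,0],[-0.0043,-0.0178,0],[0.0012,-0.0182,0],[0.0067,-0.017,0],[0.0114,-0.0142,0],[0.0152,-0.0101,0],[0.0176,-0.0051,0],[0.0182,0.0004,0],[0.0173,0.0059,0]],"twist":[[0,0,0],[0,0,0],[0,0,0],[0,0,0],[0,0,0],[0,0,0],[0,0,0],[0,0,0],[0,0,0],[0,0,0],[0,0,0],[0,0,0],[0,0,0],[0,0,0],[0,0,0],[0,0,0],[0,0,0],[0,0,0],[0,0,0],[0,0,0]]}
{"delta_pos":[[0.0147,0.0108,0],[0.0108,0.0147,0],[0.0058,0.0173,0],[0.0004,0.0183,0],[-0.0052,0.0175,0],[-0.0101,0.0152,0],[-0.0143,0.0114,0],[-0.017,0.
[... 1240 characters left out ...]
0164,0],[-0.0028,-0.018,0],[0.0028,-0.0181,0],[0.0081,-0.0163,0],[0.0126,-0.0132,0],[0.0161,-0.0087,0],[0.0179,-0.0036,0]],"twist":[[0,0,0],[0,0,0],[0,0,0],[0,0,0],[0,0,0],[0,0,0],[0,0,0],[0,0,0],[0,0,0],[0,0,0],[0,0,0],[0,0,0],[0,0,0],[0,0,0],[0,0,0],[0,0,0],[0,0,0],[0,0,0],[0,0,0],[0,0,0]]}
{"delta_pos":[[0.0181,0.002,0],[0.0167,0.0074,0],[0.0137,0.0121,0],[0.0095,0.0156,0],[0.0043,0.0177,0],[-0.0012,0.0182,0],[-0.0067,0.017,0],[-0.0114,0.0143,0],[-0.0152,0.0101,0],[-0.0175,0.0051,0],[-0.0126,0.0003,0],[-0.0062,-0.0009,0],[-0.0021,-0.0004,0]],"twist":[[0,0,0],[0,0,0],[0,0,0],[0,0,0],[0,0,0],[0,0,0],[0,0,0],[0,0,0],[0,0,0],[0,0,0],[0,0,0],[0,0,0],[0,0,0]]}
end 58.90000000000009 total 1569.5
```

```bash
python3 -m creep '{"delta_pos":[[0.0018,0.0038,0],[0.0029,0.0089,0],[0.0018,0.0145,0],[-0.0028,0.0181,0],[-0.0081,0.0163,0],[-0.0126,0.0132,0],[-0.0161,0.0088,0],[-0.0179,0.0035,0],[-0.0181,-0.002,0],[-0.0167,-0.0074,0],[-0.0137,-0.012,0],[-0.0095,-0.0156,0],[-0.0043,-0.0178,0],[0.0012,-0.0182,0],[0.0067,-0.017,0],[0.0114,-0.0142,0],[0.0152,-0.0101,0],[0.0176,-0.0051,0],[0.0182,0.0004,0],[0.0173,0.0059,0]],"twist":[[0,0,0],[0,0,0],[0,0,0],[0,0,0],[0,0,0],[0,0,0],[0,0,0],[0,0,0],[0,0,0],[0,0,0],[0,0,0],[0,0,0],[0,0,0],[0,0,0],[0,0,0],[0,0,0],[0,0,0],[0,0,0],[0,0,0],[0,0,0]]}'
python3 -m creep '{"delta_pos":[[0.0147,0.0108,0],[0.0108,0.0147,0],[0.0058,0.0173,0],[0.0004,0.0183,0],[-0.0052,0.0175,0],[-0.0101,0.0152,0],[-0.0143,0.0114,0],[-0.017,0.0066,0],[-0.0182,0.0011,0],[-0.0177,-0.0043,0],[-0.0156,-0.0095,0],[-0.012,-0.0138,0],[-0.0074,-0.0167,0],[-0.0019,-0.0181,0],[0.0035,-0.0179,0],[0.0089,-0.016,0],[0.0132,-0.0126,0],[0.0163,-0.0081,0],[0.0181,-0.0027,0],[0.018,0.0028,0]],"twist":[[0,0,0],[0,0,0],[0,0,0],[0,0,0],[0,0,0],[0,0,0],[0,0,0],[0,0,0],[0,0,0],[0,0,0],[0,0,0],[0,0,0],[0,0,0],[0,0,0],[0,0,0],[0,0,0],[0,0,0],[0,0,0],[0,0,0],[0,0,0]]}'
python3 -m creep '{"delta_pos":[[0.0164,0.0081,0],[0.0132,0.0126,0],[0.0087,0.016,0],[0.0035,0.0179,0],[-0.002,0.0182,0],[-0.0073,0.0167,0],[-0.0121,0.0137,0],[-0.0156,0.0094,0],[-0.0177,0.0043,0],[-0.0183,-0.0012,0],[-0.017,-0.0066,0],[-0.0142,-0.0115,0],[-0.0101,-0.0151,0],[-0.0051,-0.0176,0],[0.0004,-0.0182,0],[0.0059,-0.0173,0],[0.0108,-0.0147,0],[0.0148,-0.0108,0],[0.0173,-0.0058,0],[0.0182,-0.0004,0]],"twist":[[0,0,0],[0,0,0],[0,0,0],[0,0,0],[0,0,0],[0,0,0],[0,0,0],[0,0,0],[0,0,0],[0,0,0],[0,0,0],[0,0,0],[0,0,0],[0,0,0],[0,0,0],[0,0,0],[0,0,0],[0,0,0],[0,0,0],[0,0,0]]}'
python3 -m creep '{"delta_pos":[[0.0175,0.0051,0],[0.0152,0.0102,0],[0.0114,0.0142,0],[0.0066,0.0171,0],[0.0012,0.0182,0],[-0.0044,0.0177,0],[-0.0095,0.0156,0],[-0.0137,0.012,0],[-0.0167,0.0073,0],[-0.0182,0.002,0],[-0.0179,-0.0036,0],[-0.016,-0.0088,0],[-0.0126,-0.0132,0],[-0.008,-0.0164,0],[-0.0028,-0.018,0],[0.0028,-0.0181,0],[0.0081,-0.0163,0],[0.0126,-0.0132,0],[0.0161,-0.0087,0],[0.0179,-0.0036,0]],"twist":[[0,0,0],[0,0,0],[0,0,0],[0,0,0],[0,0,0],[0,0,0],[0,0,0],[0,0,0],[0,0,0],[0,0,0],[0,0,0],[0,0,0],[0,0,0],[0,0,0],[0,0,0],[0,0,0],[0,0,0],[0,0,0],[0,0,0],[0,0,0]]}'
python3 -m creep '{"delta_pos":[[0.0181,0.002,0],[0.0167,0.0074,0],[0.0137,0.0121,0],[0.0095,0.0156,0],[0.0043,0.0177,0],[-0.0012,0.0182,0],[-0.0067,0.017,0],[-0.0114,0.0143,0],[-0.0152,0.0101,0],[-0.0175,0.0051,0],[-0.0126,0.0003,0],[-0.0062,-0.0009,0],[-0.0021,-0.0004,0]],"twist":[[0,0,0],[0,0,0],[0,0,0],[0,0,0],[0,0,0],[0,0,0],[0,0,0],[0,0,0],[0,0,0],[0,0,0],[0,0,0],[0,0,0],[0,0,0]]}'
python3 - <<'E'
from h import *
from sim import sim
o=get_obs();print(o['t'],o['ee_pos'],o['ft_force'],o['width'])
b=index('top2')[1]
for k in range(10):
    T=get_obs()['t'];snap('top',f'c{k}')
    t,s=index(f'c{k}'); d=s-b; d[(t>-102)&(t<-83)]=(s-88)[(t>-102)&(t<-83)]
    i=np.argmax(d);print(k,round(T,3),t[i],d[i].round())
t,a,w_=sim([4,9,14]+[17.5]*87+[12,6,2],.0119,.0699,.034)
print((np.interp(93/12+np.arange(10)*.05,t,a)-a[-1]).round(1))
E
```

```text
t: 20.57
ee_pos: [516.3, -161.4, 110.7]
orientation: [0.509, 3.099, 0.002]
ft_force: [14.3, 9.6, -10.8]
width: 25.3
grasp_force: 30.0
t: 22.23
ee_pos: [524.1, -168.4, 110.7]
orientation: [0.51, 3.099, 0.003]
ft_force: [13.8, 14.6, -9.1]
width: 24.9
grasp_force: 30.0
t: 23.9
ee_pos: [532.8, -173.7, 110.7]
orientation: [0.51, 3.099, 0.003]
ft_force: [12.0, 16.4, -5.8]
width: 25.1
grasp_force: 30.0
t: 25.57
ee_pos: [542.4, -177.6, 110.7]
orientation: [-0.51, -3.1, -0.004]
ft_force: [9.3, 18.9, -4.1]
width: 25.0
grasp_force: 30.0
t: 26.65
ee_pos: [592.1, -69.2, 110.7]
orientation: [0.507, 3.099, 0.001]
ft_force: [4.1, 6.1, -4.3]
width: 25.2
grasp_force: 30.0
26.65 [592.0739916  -69.17746192 110.66546429] [ 4.08431649  6.05924488 -4.26510475] 25.24798481976931
0 26.65 -43.5 133.0
1 26.7 -50.5 133.0
2 26.75 -56.0 132.0
3 26.8 -60.5 132.0
4 26.85 -64.0 133.0
5 26.9 -66.0 133.0
6 26.95 -67.5 133.0
7 27.0 -67.5 133.0
8 27.05 -67.5 133.0
9 27.1 -67.5 133.0
[-23.9 -16.8 -11.1  -6.7  -3.5  -1.4  -0.3   0.    0.    0. ]
```

```bash
python3 - <<'E'
from sim import *
from gen import gen
for N in range(9,15):
  for x in(0,6):
    r=[4,9,14]+[17]*N+[12,6,2] if x==0 else [4,9,14]+[17]*N+[14,9,6,2]
    print(N,x,[sim(r,.0119,T,.034)[1][-1].round(1) for T in(.0673,.069,.0699)],sum(r))
E
```

```text
9 0 [np.float64(141.7), np.float64(137.6), np.float64(135.6)] 200
9 6 [np.float64(152.3), np.float64(148.0), np.float64(145.8)] 211
10 0 [np.float64(159.5), np.float64(155.1), np.float64(152.8)] 217
10 6 [np.float64(170.3), np.float64(165.6), np.float64(163.2)] 228
11 0 [np.float64(177.6), np.float64(172.8), np.float64(170.3)] 234
11 6 [np.float64(188.5), np.float64(183.5), np.float64(180.8)] 245
12 0 [np.float64(195.8), np.float64(190.7), np.float64(188.0)] 251
12 6 [np.float64(206.9), np.float64(201.5), np.float64(198.7)] 262
13 0 [np.float64(214.3), np.float64(208.8), np.float64(205.9)] 268
13 6 [np.float64(225.5), np.float64(219.7), np.float64(216.6)] 279
14 0 [np.float64(232.9), np.float64(227.0), np.float64(223.9)] 285
14 6 [np.float64(244.1), np.float64(238.0), np.float64(234.7)] 296
```

```bash
python3 -c "
from gen import *
gen(58.9,[4,9,14]+[17]*12+[12,6,2])"
```

```text
{"delta_pos":[[-0.0041,-0.0011,0],[-0.0087,-0.0033,0],[-0.0124,-0.0079,0],[-0.0118,-0.0132,0],[-0.0075,-0.0161,0],[-0.0024,-0.0176,0],[0.0028,-0.0175,0],[0.0078,-0.0159,0],[0.0121,-0.013,0],[0.0153,-0.0088,0],[0.0173,-0.004,0],[0.0177,0.0013,0],[0.0166,0.0064,0],[0.0139,0.0109,0],[0.0102,0.0145,0],[0.0044,0.0118,0],[0.0012,0.0061,0],[0.0003,0.0021,0]],"twist":[[0,0,0],[0,0,0],[0,0,0],[0,0,0],[0,0,0],[0,0,0],[0,0,0],[0,0,0],[0,0,0],[0,0,0],[0,0,0],[0,0,0],[0,0,0],[0,0,0],[0,0,0],[0,0,0],[0,0,0],[0,0,0]]}
end 167.89999999999998 total 251
```

```bash
python3 -m creep '{"delta_pos":[[-0.0041,-0.0011,0],[-0.0087,-0.0033,0],[-0.0124,-0.0079,0],[-0.0118,-0.0132,0],[-0.0075,-0.0161,0],[-0.0024,-0.0176,0],[0.0028,-0.0175,0],[0.0078,-0.0159,0],[0.0121,-0.013,0],[0.0153,-0.0088,0],[0.0173,-0.004,0],[0.0177,0.0013,0],[0.0166,0.0064,0],[0.0139,0.0109,0],[0.0102,0.0145,0],[0.0044,0.0118,0],[0.0012,0.0061,0],[0.0003,0.0021,0],[0,0,0],[0,0,0]],"twist":[[0,0,0],[0,0,0],[0,0,0],[0,0,0],[0,0,0],[0,0,0],[0,0,0],[0,0,0],[0,0,0],[0,0,0],[0,0,0],[0,0,0],[0,0,0],[0,0,0],[0,0,0],[0,0,0],[0,0,0],[0,0,0],[0,0,0],[0,0,0]]}'
python3 -m creep '{"delta_pos":[[0,0,0],[0,0,0],[0,0,0]],"twist":[[0,0,0],[0,0,0],[0,0,0]]}'
python3 - <<'E'
from h import *
b=index('top2')[1]
for k in range(2):
    snap('top',f'd{k}');t,s=index(f'd{k}'); d=s-b;i=np.argmax(d);print(t[i],d[i])
im=cv2.imread('pics/d1.png');cv2.imwrite('pics/d1c.png',cv2.resize(im[180:280,180:280],None,fx=6,fy=6,interpolation=cv2.INTER_CUBIC))
E
```

```text
t: 28.82
ee_pos: [501.1, -108.0, 110.7]
orientation: [0.507, 3.1, -0.0]
ft_force: [3.2, 1.5, -7.0]
width: 24.9
grasp_force: 30.0
t: 29.07
ee_pos: [501.2, -108.1, 110.7]
orientation: [0.507, 3.1, -0.0]
ft_force: [3.6, -2.0, -6.0]
width: 24.8
grasp_force: 30.0
93.0 140.42857142857142
93.0 140.42857142857142
```

View pics/d1c.png

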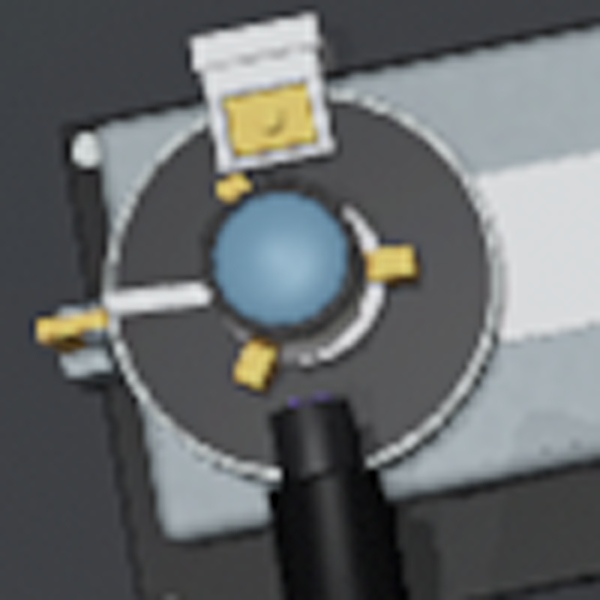

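The index (outer end at (107,301)) stopped about 6° past the pointer tip at (105,321). That is just inside tolerance, so I'll nudge it back about 6° with a small reverse turn.

```bash
python3 - <<'E'
from sim import *
from gen import gen
for r in([4,8,12,12,8,4],[4,9,13,13,9,4],[4,9,13,13,13,9,4],[5,10,14,14,10,5],[5,10,14,14,14,10,5],[4,8,12,12,12,8,4]):
    print(r,[sim(r,.0119,T,.034)[1][-1].round(1) for T in(.0673,.0685,.0699)])
gen(167.9,[-x for x in [4,9,13,13,9,4]]);gen(167.9,[-x for x in [4,8,12,12,12,8,4]])
E
```

```text
[4, 8, 12, 12, 8, 4] [np.float64(7.0), np.float64(6.6), np.float64(6.1)]
[4, 9, 13, 13, 9, 4] [np.float64(10.0), np.float64(9.5), np.float64(8.9)]
[4, 9, 13, 13, 13, 9, 4] [np.float64(16.5), np.float64(15.8), np.float64(15.0)]
[5, 10, 14, 14, 10, 5] [np.float64(14.0), np.float64(13.4), np.float64(12.7)]
[5, 10, 14, 14, 14, 10, 5] [np.float64(22.2), np.float64(21.4), np.float64(20.4)]
[4, 8, 12, 12, 12, 8, 4] [np.float64(12.1), np.float64(11.5), np.float64(10.8)]
{"delta_pos":[[-0.0006,-0.0041,0],[-0.0024,-0.0091,0],[-0.006,-0.0123,0],[-0.0085,-0.0105,0],[-0.0072,-0.0061,0],[-0.0035,-0.0023,0]],"twist":[[0,0,0],[0,0,0],[0,0,0],[0,0,0],[0,0,0],[0,0,0]]}
end 219.9 total -52
{"delta_pos":[[-0.0006,-0.0041,0],[-0.0021,-0.0081,0],[-0.0052,-0.0115,0],[-0.0074,-0.0101,0],[-0.0094,-0.0083,0],[-0.0071,-0.0044,0],[-0.0038,-0.0018,0]],"twist":[[0,0,0],[0,0,0],[0,0,0],[0,0,0],[0,0,0],[0,0,0],[0,0,0]]}
end 227.90000000000003 total -60
```

```bash
python3 -m creep '{"delta_pos":[[-0.0006,-0.0041,0],[-0.0021,-0.0081,0],[-0.0052,-0.0115,0],[-0.0074,-0.0101,0],[-0.0061,-0.0058,0],[-0.0033,-0.0026,0],[0,0,0],[0,0,0],[0,0,0],[0,0,0]],"twist":[[0,0,0],[0,0,0],[0,0,0],[0,0,0],[0,0,0],[0,0,0],[0,0,0],[0,0,0],[0,0,0],[0,0,0]]}'
python3 - <<'E'
from h import *
b=index('top2')[1]
for k in range(2):
    snap('top',f'e{k}');t,s=index(f'e{k}'); d=s-b;i=np.argmax(d);print(t[i],d[i])
im=cv2.imread('pics/e1.png');cv2.imwrite('pics/e1c.png',cv2.resize(im[180:280,180:280],None,fx=6,fy=6,interpolation=cv2.INTER_CUBIC))
E
```

```text
t: 30.0
ee_pos: [511.7, -155.4, 110.7]
orientation: [0.507, 3.1, 0.001]
ft_force: [5.6, 3.0, -7.1]
width: 25.0
grasp_force: 30.0
110.5 138.07142857142858
110.5 138.07142857142858
```

View pics/e1c.png

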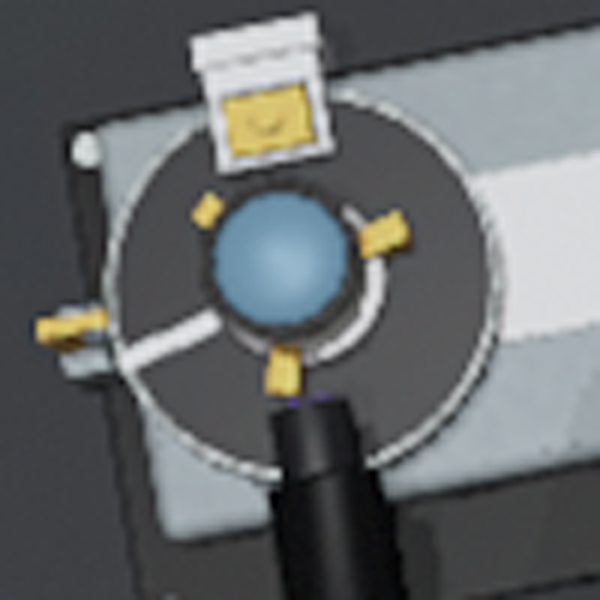

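The reverse drag was weaker, so the index went back 17.5° to 110.5°, short of the pointer at about 99°. I'll now use a small forward pulse.

```bash
python3 - <<'E'
from sim import *
from gen import gen
for r in([4,8,12,13,9,4],[4,9,13,13,9,4],[4,9,13,12,8,4]):
    print(r,[sim(r,.0119,T,.034)[1][-1].round(1) for T in(.05,.06,.0673,.0685,.0699)])
gen(215.9,[4,9,13,13,9,4])
E
```

```text
[4, 8, 12, 13, 9, 4] [np.float64(16.5), np.float64(11.3), np.float64(8.2), np.float64(7.8), np.float64(7.4)]
[4, 9, 13, 13, 9, 4] [np.float64(18.9), np.float64(13.3), np.float64(10.0), np.float64(9.5), np.float64(8.9)]
[4, 9, 13, 12, 8, 4] [np.float64(17.1), np.float64(11.8), np.float64(8.6), np.float64(8.2), np.float64(7.7)]
{"delta_pos":[[0.0033,0.0026,0],[0.0068,0.0065,0],[0.0078,0.0111,0],[0.005,0.0126,0],[0.0018,0.0093,0],[0.0003,0.0042,0]],"twist":[[0,0,0],[0,0,0],[0,0,0],[0,0,0],[0,0,0],[0,0,0]]}
end 163.9 total 52
```

```bash
python3 -m creep '{"delta_pos":[[0.0033,0.0026,0],[0.0068,0.0065,0],[0.0078,0.0111,0],[0.005,0.0126,0],[0.0018,0.0093,0],[0.0003,0.0042,0],[0,0,0],[0,0,0],[0,0,0],[0,0,0]],"twist":[[0,0,0],[0,0,0],[0,0,0],[0,0,0],[0,0,0],[0,0,0],[0,0,0],[0,0,0],[0,0,0],[0,0,0]]}'
python3 - <<'E'
from h import *
b=index('top2')[1]
for k in range(2):
    snap('top',f'f{k}');t,s=index(f'f{k}'); d=s-b;i=np.argmax(d);print(t[i],d[i])
im=cv2.imread('pics/f1.png');cv2.imwrite('pics/f1c.png',cv2.resize(im[180:280,180:280],None,fx=6,fy=6,interpolation=cv2.INTER_CUBIC))
E
```

```text
t: 30.93
ee_pos: [502.2, -104.0, 110.7]
orientation: [-0.507, -3.1, -0.0]
ft_force: [2.2, -1.0, -5.7]
width: 25.0
grasp_force: 30.0
89.5 138.28571428571428
90.0 138.28571428571425
```

View pics/f1c.png

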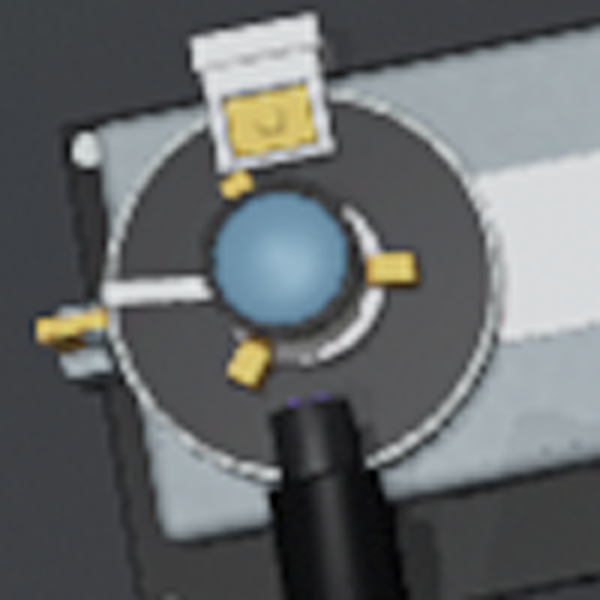

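On each direction reversal there are about 11° of almost drag-free play before the shoe bites. The index is now at 90° and must go back 9°, so a slow 5° reverse of the crank (2:1) should land it.

```bash
python3 -m creep '{"delta_pos":[[-0.0001,-0.001,0],[-0.0001,-0.001,0],[-0.0001,-0.0011,0],[-0.0001,-0.001,0],[0,-0.0011,0],[0,0,0],[0,0,0],[0,0,0],[0,0,0],[0,0,0],[0,0,0],[0,0,0],[0,0,0],[0,0,0],[0,0,0],[0,0,0],[0,0,0],[0,0,0],[0,0,0],[0,0,0]],"twist":[[0,0,0],[0,0,0],[0,0,0],[0,0,0],[0,0,0],[0,0,0],[0,0,0],[0,0,0],[0,0,0],[0,0,0],[0,0,0],[0,0,0],[0,0,0],[0,0,0],[0,0,0],[0,0,0],[0,0,0],[0,0,0],[0,0,0],[0,0,0]]}'
python3 - <<'E'
from h import *
b=index('top2')[1]
for k in range(3):
    snap('top',f'g{k}');t,s=index(f'g{k}'); d=s-b;i=np.argmax(d);print(t[i],d[i])
E
```

```text
t: 32.7
ee_pos: [501.0, -108.7, 110.7]
orientation: [-0.506, -3.101, -0.0]
ft_force: [3.0, -1.3, -6.7]
width: 24.9
grasp_force: 30.0
91.0 142.85714285714283
91.0 142.78571428571428
91.0 142.42857142857142
```

```bash
python3 - <<'E'
from sim import *
from gen import gen
for r in([4,8,12,12,8,4],[4,9,13,13,9,4],[3,7,10,10,7,3],[4,8,10,8,4],[4,8,11,8,4],[4,8,9,9,8,4],[4,8,12,8,4]):
    print(r,[sim(r,.0119,T,.034)[1][-1].round(1) for T in(.044,.046,.048,.05)])
gen(168.9,[-4,-8,-11,-8,-4]);gen(168.9,[-3,-7,-10,-10,-7,-3]);gen(168.9,[-4,-8,-12,-8,-4])
E
```

```text
[4, 8, 12, 12, 8, 4] [np.float64(18.5), np.float64(17.2), np.float64(16.0), np.float64(14.8)]
[4, 9, 13, 13, 9, 4] [np.float64(22.9), np.float64(21.5), np.float64(20.2), np.float64(18.9)]
[3, 7, 10, 10, 7, 3] [np.float64(11.4), np.float64(10.4), np.float64(9.4), np.float64(8.5)]
[4, 8, 10, 8, 4] [np.float64(8.2), np.float64(7.4), np.float64(6.6), np.float64(5.9)]
[4, 8, 11, 8, 4] [np.float64(9.1), np.float64(8.2), np.float64(7.5), np.float64(6.8)]
[4, 8, 9, 9, 8, 4] [np.float64(12.1), np.float64(11.0), np.float64(10.0), np.float64(9.0)]
[4, 8, 12, 8, 4] [np.float64(10.0), np.float64(9.1), np.float64(8.3), np.float64(7.6)]
{"delta_pos":[[-0.0007,-0.0041,0],[-0.0022,-0.0081,0],[-0.0049,-0.0104,0],[-0.0047,-0.0069,0],[-0.0027,-0.0032,0]],"twist":[[0,0,0],[0,0,0],[0,0,0],[0,0,0],[0,0,0]]}
end 203.9 total -35
{"delta_pos":[[-0.0005,-0.0031,0],[-0.0018,-0.0071,0],[-0.0039,-0.0097,0],[-0.0056,-0.0088,0],[-0.0048,-0.0055,0],[-0.0023,-0.0022,0]],"twist":[[0,0,0],[0,0,0],[0,0,0],[0,0,0],[0,0,0],[0,0,0]]}
end 208.9 total -40
{"delta_pos":[[-0.0007,-0.0041,0],[-0.0022,-0.0081,0],[-0.0054,-0.0113,0],[-0.0048,-0.0069,0],[-0.0028,-0.0031,0]],"twist":[[0,0,0],[0,0,0],[0,0,0],[0,0,0],[0,0,0]]}
end 204.9 total -36
```

Td ≈ 0.047 at low speed explains every pulse so far. The next pulse is 8/11/8 in reverse, about 8°.

```bash
python3 -m creep '{"delta_pos":[[-0.0007,-0.0041,0],[-0.0022,-0.0081,0],[-0.0049,-0.0104,0],[-0.0047,-0.0069,0],[-0.0027,-0.0032,0],[0,0,0],[0,0,0],[0,0,0],[0,0,0],[0,0,0],[0,0,0]],"twist":[[0,0,0],[0,0,0],[0,0,0],[0,0,0],[0,0,0],[0,0,0],[0,0,0],[0,0,0],[0,0,0],[0,0,0],[0,0,0]]}'
python3 - <<'E'
from h import *
b=index('top2')[1]
for k in range(3):
    snap('top',f'i{k}');t,s=index(f'i{k}'); d=s-b;i=np.argmax(d);print(t[i],d[i])
im=cv2.imread('pics/i2.png');cv2.imwrite('pics/i2c.png',cv2.resize(im[180:280,180:280],None,fx=6,fy=6,interpolation=cv2.INTER_CUBIC))
E
```

```text
t: 33.77
ee_pos: [505.2, -144.3, 110.7]
orientation: [0.506, 3.1, 0.0]
ft_force: [6.1, 1.1, -8.2]
width: 24.7
grasp_force: 30.0
96.00000000000001 140.07142857142856
96.00000000000001 140.07142857142856
96.00000000000001 140.21428571428567
```

View pics/i2c.png

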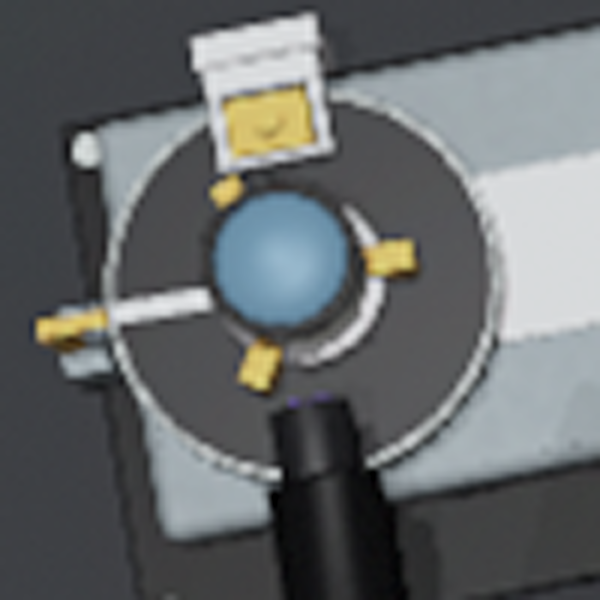

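The index end is at (107,311) and the pointer tip at (105,320), about 4 mm apart. That is good, so I'll release and rise.

```bash
python3 -m creep '{"delta_pos":[[0,0,0],[0,0,0],[0,0,0],[0,0,0],[0,0,0],[0,0,0],[0,0,0],[0,0,0],[0,0,0],[0,0,-0.01],[0,0,-0.02],[0,0,-0.025],[0,0,-0.025],[0,0,-0.025],[0,0,-0.02],[0,0,-0.01],[0,0,0],[0,0,0],[0,0,0],[0,0,0]],"twist":[[0,0,0],[0,0,0],[0,0,0],[0,0,0],[0,0,0],[0,0,0],[0,0,0],[0,0,0],[0,0,0],[0,0,0],[0,0,0],[0,0,0],[0,0,0],[0,0,0],[0,0,0],[0,0,0],[0,0,0],[0,0,0],[0,0,0],[0,0,0]]}' 0.7
python3 - <<'E'
from h import *
b=index('top2')[1]
for k in range(2):
    snap('top',f'j{k}');t,s=index(f'j{k}'); d=s-b;i=np.argmax(d);print(t[i],d[i])
    a=np.load('pics/top1.npz')['im'].astype(int);c=np.load(f'pics/j{k}.npz')['im'].astype(int)
for n,(v,u) in dict(jar=(208,128),cup=(253,128),fix=(261,460),pen=(188,432)).items(): print(n,abs(a-c)[v-18:v+18,u-18:u+18].max())
o=get_obs();print(o['ee_pos'],o['ft_force'],o['width'],o['t'])
E
```

```text
t: 35.58
ee_pos: [504.2, -144.2, 244.2]
orientation: [-0.506, -3.098, -0.001]
ft_force: [-1.0, 0.2, 0.6]
width: 61.5
grasp_force: 0.0
96.00000000000001 142.21428571428572
96.00000000000001 142.21428571428572
jar 4
cup 7
fix 4
pen 4
[ 504.39158071 -144.32720119  244.42923742] [ 1.00060778  0.44775114 -0.10685842] 61.47093988924178 35.6833
```

```bash
python3 -c "
from workcell import *
print(close_job())"
```

```text
the job is handed in; nothing more can be done
None
```

I handed in the job at about 36 s: two runs at an estimated 4.1 rad/s (about 39 turns a minute, over six seconds each), platter stopped with its index about 4 mm from the pointer after short crank nudges both ways, crank released, and jar, cup, fixture and pen unmoved; the speed was inferred from camera images and a fitted model, and no verdict came back.

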